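Clear the lab bench: sort the sample vials by cap colour and rest the flask

ROBOT

A 6-joint arm with a two-finger parallel gripper is mounted at the origin on the work surface. World frame = base frame: x ahead of the robot, y to its left, z up, the work surface at z = 0. Lengths are in m, angles in rad, forces in N, time in s.
With the tool pointing down it reaches from about 0.275 to 0.975 m from the base axis. Payload 8.4 kg.
Tool frame: the origin (TCP) lies at the very end of the fingers, on their centre line; the grasp point (between the pads) lies 19 mm behind it; z points along the fingers, y is the line along which they close (so a half turn about z gives the same grasp; the last joint's range is limited). The gripper opens to 92 mm and grips with 3 to 60 N. Pads are 20 mm wide; open, the fingers measure 128 mm over their backs; the gripper's body (75 mm by 189 mm) begins 69 mm behind the grasp point.
Start: joints at [-1.302, 0.353, 1.633, -0, 1.155, -0.002], TCP at [0.167, -0.602, 0.182] pointing down, gripper open.
Joint ranges: [-2.63, 2.63], [-0.92, 2.1], [0.06, 2.66], [-1.3, 4.44], [0, 2.69], [-3.02, 3.02]. Speed limits (rad/s): [2.22, 2.22, 2.79, 3.14, 3.14, 3.14].

INTERFACE

Orientations are given as a unit quaternion [w, x, y, z].
In Python, from station import robot, read_camera gives the robot as it stands.
- The arm moves only by the shell command python3 -m inch 'ROWS' [FORCE]. ROWS is JSON, a list of rows, each a list of 7 numbers: the shift along the tool's x, y, z normalised to -1 to 1, where 1 is 0.02 m, then the turn, a rotation vector about the tool's x, y, z normalised to -1 to 1, where 1 is 0.08 rad, then the opening, from -1 (shut) to 1 (fully open). In form: [[tx, ty, tz, rx, ry, rz, hand], ...]. A call has 1 to 5 rows; each row shifts and turns the commanded pose from where the row before left it, along the tool's axes as they then stand; what a row does not reach is not made up. A row lasts 1/12 s, in which the tool goes at most 41.7 mm and 7.16 degrees, less where a joint would pass 70% of its speed; a pose out of reach is approached as far as the arm can. A call with a number of a shift or a turn outside -1 to 1 is refused whole. A call with a gripper value outside its range is refused whole. The fingers move at their own pace and stop on an object; FORCE is the grip in N (left out, the last holds). Time passes only in rows, so rows that do not move let the fingers close. It gives the time, the measured TCP pose, the force, the opening and the grip force at its end, in the units of the state.
- robot.read_state(): the state, without advancing time (a new reading comes with each control period).
- read_camera(name): name is "scene" or "top" or "wrist"; returns a dict with "pixels" (384x512x3 uint8, blue, green, red), "z_map" (384x512 float32, m along the optical axis (not along the pixel's ray), 0 where there is no reading), "mtx" (3x3 intrinsics, pixels), "origin" and "rotation" of the camera in the world; the wrist camera has in their place "hand_eye" (4x4, takes a point from camera to tool coordinates, whose origin is the TCP and whose axes are the flange's). Camera axes: x right, y up, looking along -z (the intrinsics and any distortion apply to the point x, -y, -z); pixel columns grow to the right and rows downward; lengths in m; the calibration is good to about 2 mm. The wrist camera is an equidistant fisheye: a pixel r from the principal point sees the ray r / f radians off the axis. A picture is of the moment at which its call begins: read the wrist's pose just before it.
- robot.hand_in(): hands the job in; it is judged then, once.
The state is a dict: "clock": time; "joint_positions": joint angles; "joint_vel": joint speeds; "tau": joint torques, N m; "tool_pos": TCP position; "tool_rot": TCP orientation; "ft_force": force on the tool from outside, world axes, zero at the start; "torque": the same for the moment, N m; "opening": finger opening in m; "finger_force": force on a finger pad.
Only numpy, scipy, OpenCV 4.12 (cv2) and the standard library are available. Lean on these libraries where they do the work, as an engineer would, in place of code of your own. Each camera call takes 0.05 s, during which the arm holds its last target. There are 200 camera calls.

TASK

Clear up the bench: stand the two orange-capped vials upright in the orange tray and the two blue-capped vials upright in the blue tray, one vial to a bay, and seat the round-bottomed flask upright in its round white rest. Set each piece down rather than dropping it, tip none of them over, and leave the well plate and the tip box where they are.

Things in the scene. Friction and masses are not known exactly. Their poses are not given: they have to be found in the camera images.
- orange_wide: wide vial with an orange cap: plain upright cylinder, 44 mm across over its whole height (white body up to 46 mm, orange screw cap from 46 to 75 mm), 75 mm high, about 90 g; origin at the centre of its underside, z up. Stands loose on the bench; belongs in the orange tray.
- orange_slim: slim vial with an orange cap: plain upright cylinder, 32 mm across over its whole height (white body up to 46 mm, orange screw cap from 46 to 75 mm), 75 mm high, about 50 g; origin at the centre of its underside, z up. Stands loose on the bench; belongs in the orange tray.
- blue_wide: wide vial with a blue cap: plain upright cylinder, 44 mm across over its whole height (white body up to 46 mm, blue screw cap from 46 to 75 mm), 75 mm high, about 90 g; origin at the centre of its underside, z up. Stands loose on the bench; belongs in the blue tray.
- blue_slim: slim vial with a blue cap: plain upright cylinder, 32 mm across over its whole height (white body up to 46 mm, blue screw cap from 46 to 75 mm), 75 mm high, about 50 g; origin at the centre of its underside, z up. Stands loose on the bench; belongs in the blue tray.
- flask: amber round-bottomed flask with a black stopper, about 120 g, 105 mm high: a ball 60 mm across (centre 26.5 mm above the underside) with a small, heavy flat foot 28 mm across on which it stands, and a straight round neck 28 mm across from 53 mm up to the top (the stopper, the top 13 mm, is flush with the neck and fixed). Grip it by the neck. Origin at the centre of the foot, z up.
- orange_tray: shallow open tray in orange plastic, fixed to the bench, 72 mm (its x) by 140 mm (its y) outside, 25 mm high, walls 4 mm, floor 4 mm thick; one divider across the middle (4 mm, at y = 0, along x, as high as the walls) makes two equal bays 64 mm by 64 mm, their centres at y = +34 and -34 mm on the tray's y axis. Origin at the centre of its underside, z up.
- blue_tray: shallow open tray in blue plastic, fixed to the bench, 72 mm (its x) by 140 mm (its y) outside, 25 mm high, walls 4 mm, floor 4 mm thick; one divider across the middle (4 mm, at y = 0, along x, as high as the walls) makes two equal bays 64 mm by 64 mm, their centres at y = +34 and -34 mm on the tray's y axis. Origin at the centre of its underside, z up.
- flask_rest: round rest for the flask in smooth, slippery white plastic, fixed to the bench, 88 mm across and 30 mm high, with a 45 degree funnel in its top (mouth 76 mm across) which centres the flask's ball; seated, the flask's underside is about 9 mm above the bench. Origin at the centre of its underside, z up.
- well_plate: bystander: flat white well plate with a grid of small grey wells, 85 by 127 mm, 14 mm high, loose at the left-hand side (+y); origin at the centre of its underside. To be left alone.
- tip_box: bystander: grey box with a green lid, 80 by 115 mm, 58 mm high, loose at the right-hand side (-y); origin at the centre of its underside. To be left alone.
There are look-alikes about, which are no part of the job. Leave any pink look-alike of the orange_slim alone. What is shaped like the flask but purple is not meant.

How it is judged:
At the end, for the whole second after the job is handed in: Every vial stands on the floor of a bay of the tray of its cap colour (underside 1 to 8 mm above the tray's, leaning under 0.1 rad); the flask sits in its rest within 8 mm of centre, underside 4 to 14 mm above the rest's, leaning under 0.15 rad; all five below 0.02 m/s (x of orange_wide in the frame of orange_tray between -0.03 and 0.03 m and y of orange_wide in the frame of orange_tray between -0.066 and 0.066 m and z of orange_wide in the frame of orange_tray between 0.001 and 0.008 m and angle between each of orange_wide, orange_slim, blue_wide, blue_slim's own z axis and vertical below 0.1 rad and x of orange_slim in the frame of orange_tray between -0.03 and 0.03 m and y of orange_slim in the frame of orange_tray between -0.066 and 0.066 m and z of orange_slim in the frame of orange_tray between 0.001 and 0.008 m and x of blue_wide in the frame of blue_tray between -0.03 and 0.03 m and y of blue_wide in the frame of blue_tray between -0.066 and 0.066 m and z of blue_wide in the frame of blue_tray between 0.001 and 0.008 m and x of blue_slim in the frame of blue_tray between -0.03 and 0.03 m and y of blue_slim in the frame of blue_tray between -0.066 and 0.066 m and z of blue_slim in the frame of blue_tray between 0.001 and 0.008 m and horizontal distance between flask and flask_rest below 0.008 m and z of flask in the frame of flask_rest between 0.004 and 0.014 m and angle between flask's own z axis and vertical below 0.15 rad and linear speed of each of orange_wide, orange_slim, blue_wide, blue_slim, flask below 0.02 m/s); the robot touches nothing.
It fails at once if a vial or the flask is tipped over (leans more than 35 degrees) (angle between any of orange_wide, orange_slim, blue_wide, blue_slim, flask's own z axis and vertical above 0.61 rad).
It fails at once if a vial or the flask is dropped or thrown (moves faster than 0.8 m/s, a fall of about 3 cm, while not held) ((linear speed of orange_wide above 0.8 m/s and contact force between orange_wide and the fingers below 0.05 N) or (linear speed of orange_slim above 0.8 m/s and contact force between orange_slim and the fingers below 0.05 N) or (linear speed of blue_wide above 0.8 m/s and contact force between blue_wide and the fingers below 0.05 N) or (linear speed of blue_slim above 0.8 m/s and contact force between blue_slim and the fingers below 0.05 N) or (linear speed of flask above 0.8 m/s and contact force between flask and the fingers below 0.05 N)).
It fails at once if the well plate or the tip box is pushed more than 20 mm (distance of any of well_plate, tip_box from where it was at the start of the episode above 0.02 m).
It also fails if it takes over 112 s, if anything falls off the work surface, if the arm or the gripper's body presses on something with over 40 N, if the wrist force passes 120 N, or if a joint passes its speed limit or range.

## Working session

There is one attempt and no reset: what is moved stays moved. The work goes in short steps, Python scripts to look and compute and a shell command to move; the robot and the scene stay as the last step left them, time stands still between calls to the robot, and variables do not carry over. Pictures are saved under pics/ and viewed, at most 14 in all, crops included, and the job is handed in when it is done.

```bash
ls; mkdir -p pics; cat > h.py <<'E'
import numpy as np, cv2
from station import robot, read_camera
def cloud(c):
    z=c["z_map"];K=c["mtx"];v,u=np.mgrid[:z.shape[0],:z.shape[1]]
    P=np.stack([(u-K[0,2])/K[0,0]*z,-(v-K[1,2])/K[1,1]*z,-z],-1)
    R=np.array(c["rotation"]); 
    return P@R.T+np.array(c["origin"])
E
python3 - <<'E'
from h import *
for n in("top","scene"):
    c=read_camera(n);cv2.imwrite(f"pics/{n}0.png",cv2.resize(c["pixels"],(800,600)));np.savez(f"{n}.npz",**{k:np.array(v) for k,v in c.items()})
    print({k:(np.array(v).round(3).tolist()) for k,v in c.items() if k not in("pixels","z_map")})
s=robot.read_state();print({k:np.round(v,3).tolist() for k,v in s.items()})
E
```

```text
pics
{'mtx': [[441.47, 0.0, 260.823], [0.0, 441.47, 190.818], [0.0, 0.0, 1.0]], 'origin': [0.174, 0.007, 1.553], 'rotation': [0.707, 0.068, -0.073, -0.7]}
{'mtx': [[350.33, 0.0, 265.148], [0.0, 350.33, 189.302], [0.0, 0.0, 1.0]], 'origin': [1.253, 0.147, 0.847], 'rotation': [0.599, 0.237, 0.284, 0.71]}
{'clock': 0.1, 'joint_positions': [-1.302, 0.354, 1.634, -0.0, 1.155, -0.002], 'joint_vel': [-0.001, -0.001, -0.002, 0.001, 0.001, -0.0], 'tau': [0.0, -59.491, -33.493, 0.07, 0.018, -0.0], 'tool_pos': [0.167, -0.602, 0.182], 'tool_rot': [-0.001, 0.991, 0.135, -0.0], 'ft_force': [-0.117, -0.506, -0.855], 'torque': [0.037, -0.081, 0.011], 'finger_force': 0.0, 'opening': 0.092}
```

View pics/top0.png

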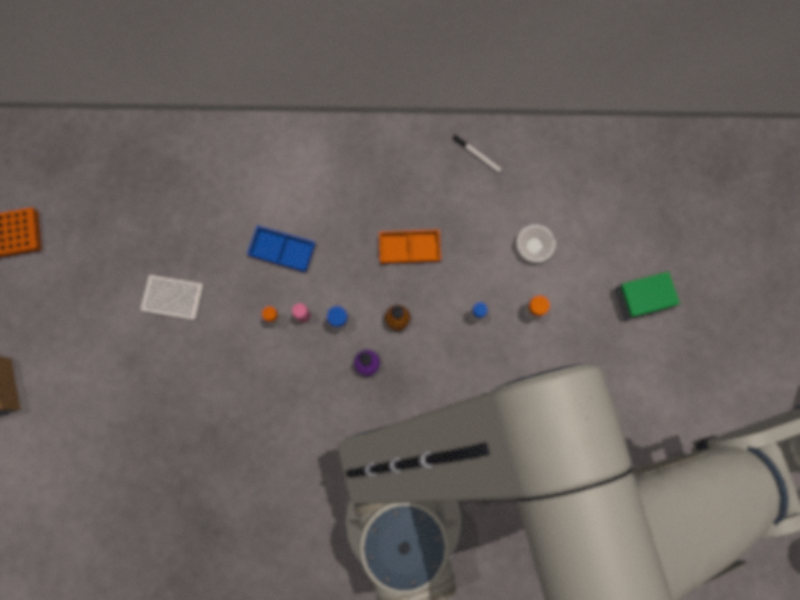

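View pics/scene0.png

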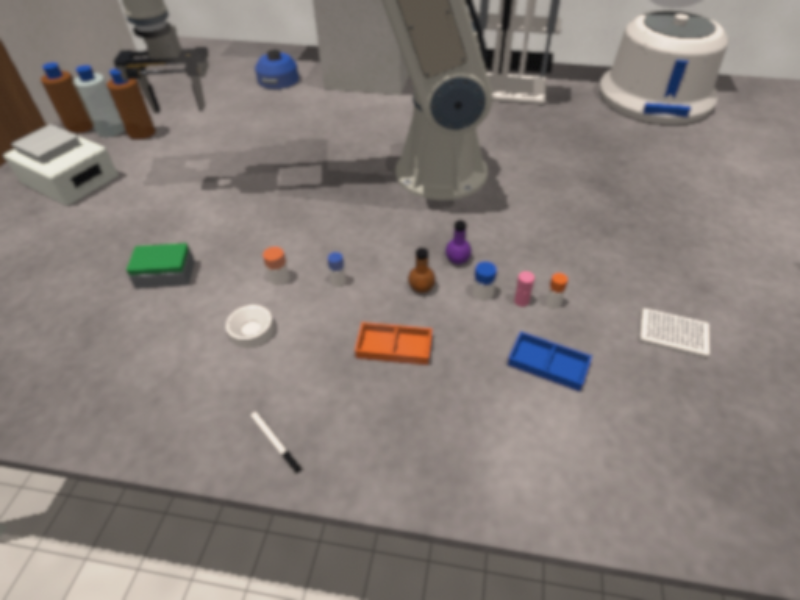

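The top view (800x600) shows orange_slim at (269,314), pink at (300,312), blue_wide at (337,317), flask at (398,317), blue_slim at (480,311), orange_wide at (540,306) and purple at (367,363). The blue tray is at (282,250), the orange tray at (409,247) and the rest at (536,243). The scene view agrees.

```bash
cat > h.py <<'E'
import numpy as np, cv2
from scipy.spatial.transform import Rotation as Ro
from station import robot, read_camera
def rot(q): q=np.array(q); return Ro.from_quat([q[1],q[2],q[3],q[0]]).as_matrix()
def cloud(c):
    z=c["z_map"];K=c["mtx"];v,u=np.mgrid[:z.shape[0],:z.shape[1]]
    P=np.stack([(u-K[0,2])/K[0,0]*z,-(v-K[1,2])/K[1,1]*z,-z],-1)
    return P@rot(c["rotation"]).T+np.array(c["origin"])
E
cat > seg.py <<'E'
from h import *
seeds={"top":dict(oslim=(269,314),pink=(300,312),bwide=(337,317),bslim=(480,311),owide=(540,306),flask=(398,312),purple=(367,358),btray=(282,250),otray=(409,247),rest=(536,243),tip=(650,295),plate=(172,297)),
"scene":dict(oslim=(559,283),pink=(525,280),bwide=(486,273),bslim=(336,261),owide=(275,258),flask=(422,270),purple=(459,245),btray=(550,361),otray=(395,343),rest=(249,325),tip=(160,262),plate=(676,331))}
for n in seeds:
    c=dict(np.load(n+".npz"));P=cloud(c)
    print(n,"bench z",np.round([P[200,300],P[150,100],P[250,150]],4).tolist())
    for k,(u,v) in seeds[n].items():
        u/=1.5625;v/=1.5625;h=45
        r=(slice(max(0,int(v)-h),int(v)+h),slice(max(0,int(u)-h),int(u)+h))
        q=P[r].reshape(-1,3);ctr=P[int(v),int(u)]
        rad=.09 if 'tray' in k or k in('tip','plate') else .06 if k=='rest' else .035
        z0=.008
        m=(q[:,2]>z0)&(np.hypot(*(q[:,:2]-ctr[:2]).T)<rad);q=q[m]
        zt=np.percentile(q[:,2],97)
        t=q[q[:,2]>zt-.008]
        (cx,cy),(w,hh),a=cv2.minAreaRect(t[:,:2].astype(np.float32)*1000)
        print(n,k,"ctr",ctr.round(3),"ztop %.3f"%zt,"mean",t.mean(0).round(4),"rect c",round(cx,1),round(cy,1),"wh",round(w,1),round(hh,1),"ang",round(a,1),len(t))
E
python3 seg.py
```

```text
top bench z [[0.458, -0.1441, -0.0058], [0.6332, 0.5834, 0.0035], [0.2744, 0.3824, -0.0045]]
top oslim ctr [0.439 0.3   0.07 ] ztop 0.080 mean [0.4391 0.3003 0.0764] rect c 438.8 301.0 wh 28.0 30.2 ang 22.3 61
top pink ctr [0.442 0.231 0.077] ztop 0.080 mean [0.4462 0.2348 0.0763] rect c 445.9 234.6 wh 27.3 28.4 ang 89.6 57
top bwide ctr [0.433 0.152 0.078] ztop 0.082 mean [0.4351 0.1525 0.0772] rect c 434.9 151.9 wh 42.1 39.0 ang 12.6 91
top bslim ctr [ 0.447 -0.16   0.075] ztop 0.080 mean [ 0.4527 -0.1585  0.0765] rect c 452.3 -158.5 wh 28.8 28.6 ang 46.7 57
top owide ctr [ 0.463 -0.291  0.07 ] ztop 0.081 mean [ 0.4642 -0.2896  0.0764] rect c 464.5 -290.4 wh 41.0 41.3 ang 42.8 91
top flask ctr [0.44  0.02  0.105] ztop 0.109 mean [0.4402 0.0217 0.1064] rect c 441.1 21.8 wh 24.9 23.4 ang 0.6 52
top purple ctr [0.339 0.085 0.102] ztop 0.110 mean [0.3391 0.088  0.1062] rect c 339.4 88.7 wh 26.4 23.2 ang 45.6 52
top btray ctr [0.598 0.291 0.007] ztop 0.031 mean [0.6001 0.2916 0.0269] rect c 600.7 291.3 wh 141.0 72.9 ang 74.1 130
top otray ctr [ 0.608 -0.002  0.011] ztop 0.030 mean [ 0.6
[... 1287 characters left out ...]
 ztop 0.107 mean [0.3405 0.0859 0.1056] rect c 337.5 85.2 wh 26.6 23.3 ang 8.7 46
scene btray ctr [0.6   0.29  0.013] ztop 0.028 mean [0.6013 0.2869 0.025 ] rect c 600.2 288.0 wh 139.8 75.5 ang 74.5 302
scene otray ctr [ 0.613 -0.007  0.023] ztop 0.028 mean [ 0.6102 -0.0082  0.0251] rect c 608.3 -7.2 wh 77.4 139.6 ang 2.9 292
scene rest ctr [ 0.61  -0.304  0.012] ztop 0.033 mean [ 0.6152 -0.2983  0.0296] rect c 617.1 -296.4 wh 87.5 84.6 ang 20.4 256
scene tip ctr [ 0.508 -0.531  0.059] ztop 0.062 mean [ 0.4979 -0.5413  0.0596] rect c 495.9 -542.9 wh 81.4 115.1 ang 13.9 574
scene plate ctr [0.485 0.532 0.017] ztop 0.018 mean [0.4873 0.5313 0.0151] rect c 484.6 531.5 wh 126.5 87.5 ang 81.2 901
```

Both views agree to within about 3 mm, and the sizes and heights match the given ones. First I turn the hand so its closing line lies along world x, which keeps the fingers between the row neighbours.

```bash
R='x'; 
python3 -m inch '[[0,0,0,0,0,-1,1],[0,0,0,0,0,-1,1],[0,0,0,0,0,-1,1],[0,0,0,0,0,-1,1],[0,0,0,0,0,-1,1]]' 15
python3 -m inch '[[0,0,0,0,0,-1,1],[0,0,0,0,0,-1,1],[0,0,0,0,0,-1,1],[0,0,0,0,0,-1,1],[0,0,0,0,0,-1,1]]'
python3 -m inch '[[0,0,0,0,0,-1,1],[0,0,0,0,0,-1,1],[0,0,0,0,0,-1,1],[0,0,0,0,0,-1,1],[0,0,0,0,0,-1,1]]'
python3 -m inch '[[0,0,0,0,0,-1,1],[0,0,0,0,0,-0.3,1],[0,0,0,0,0,0,1]]'
```

```text
clock: 0.52
tool_pos: [0.1671, -0.6019, 0.1817]
tool_rot: [-0.0, 0.944, 0.331, 0.0]
ft_force: [-0.5, 0.2, -1.0]
opening: 0.0919
finger_force: 0.0
clock: 0.93
tool_pos: [0.1671, -0.6019, 0.1818]
tool_rot: [-0.0, 0.859, 0.512, 0.0]
ft_force: [0.6, -0.4, 0.0]
opening: 0.0916
finger_force: 0.0
clock: 1.35
tool_pos: [0.1671, -0.6019, 0.1817]
tool_rot: [-0.0, 0.74, 0.672, 0.0]
ft_force: [0.2, -0.9, 0.1]
opening: 0.0922
finger_force: 0.0
clock: 1.6
tool_pos: [0.1671, -0.602, 0.1819]
tool_rot: [-0.0, 0.706, 0.708, 0.0]
ft_force: [-0.1, -0.7, 0.2]
opening: 0.0915
finger_force: 0.0
```

```bash
python3 -m inch '[[0.975,0.9325,0,0,0,0,1],[0.975,0.9325,0,0,0,0,1],[0.975,0.9325,0,0,0,0,1],[0.975,0.9325,0,0,0,0,1],[0.975,0.9325,0,0,0,0,1]]' >/dev/null
python3 -m inch '[[0.975,0.9325,0,0,0,0,1],[0.975,0.9325,0,0,0,0,1],[0.975,0.9325,0,0,0,0,1],[0.975,0.9325,0,0,0,0,1],[0.975,0.9325,0,0,0,0,1]]'
python3 -m inch '[[0.975,0.9325,0,0,0,0,1],[0.975,0.9325,0,0,0,0,1],[0.975,0.9325,0,0,0,0,1],[0.975,0.9325,0,0,0,0,1],[0.975,0.9325,0,0,0,0,1]]' >/dev/null
python3 -m inch '[[0.975,0.9325,0,0,0,0,1],[0,0,0,0,0,0,1],[0,0,0,0,0,0,1]]'
python3 - <<'E'
from h import *
s=robot.read_state();c=read_camera("wrist");np.savez("w0.npz",**{k:np.array(v) for k,v in c.items()})
cv2.imwrite("pics/w0.png",c["pixels"]);print(s["tool_pos"],s["tool_rot"],c["mtx"],c["hand_eye"])
c=read_camera("top");np.savez("top.npz",**{k:np.array(v) for k,v in c.items()})
E
```

```text
clock: 2.43
tool_pos: [0.3536, -0.4054, 0.1822]
tool_rot: [-0.0, 0.707, 0.708, 0.0]
ft_force: [0.3, -0.6, 1.1]
opening: 0.0918
finger_force: 0.0
clock: 3.1
tool_pos: [0.4649, -0.2882, 0.1821]
tool_rot: [-0.0, 0.706, 0.709, -0.0]
ft_force: [0.6, -0.2, 0.2]
opening: 0.0921
finger_force: 0.0
[ 0.46485993 -0.28819448  0.18205467] [-1.07565705e-04  7.05505248e-01  7.08704682e-01 -8.53541185e-05] [[297.31863964   0.         257.16028441]
 [  0.         297.31863964 192.90651968]
 [  0.           0.           1.        ]] [[ 5.25462183e-04  9.67938924e-01  2.51185119e-01  6.99089505e-02]
 [ 9.99999774e-01 -4.03543899e-04 -5.36879800e-04 -1.17929572e-04]
 [-4.18302633e-04  2.51185345e-01 -9.67938917e-01 -2.02775413e-01]
 [ 0.00000000e+00  0.00000000e+00  0.00000000e+00  1.00000000e+00]]
```

View pics/w0.png

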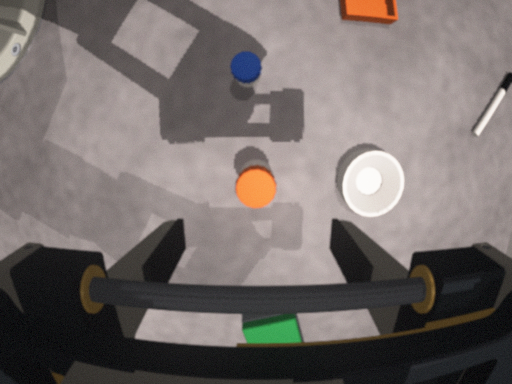

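The wrist view shows the orange cap at (256,188), the blue slim cap at (246,67) and the rest's rim centred near (373,184). I'll work these out on their known height planes.

```bash
cat >> h.py <<'E'
def wray(c,s,u,v,z):
    K=c["mtx"];d=np.array([u-K[0,2],v-K[1,2]]);r=np.hypot(*d);th=r/K[0,0]
    d=d/max(r,1e-9)*np.sin(th);ray=np.array([d[0],-d[1],-np.cos(th)])
    H=np.array(c["hand_eye"]);R=rot(s["tool_rot"])
    o=R@H[:3,3]+s["tool_pos"];d=R@H[:3,:3]@ray
    return o+d*(z-o[2])/d[2]
def wobj(c,s,hue,z,seed,rad=45):
    "centre and diameter of the blob of the given hue range, edge pixels put on plane z"
    hsv=cv2.cvtColor(c["pixels"],cv2.COLOR_BGR2HSV);m=cv2.inRange(hsv,(hue[0],110,60),(hue[1],255,255))
    k=np.zeros_like(m);cv2.circle(k,seed,rad,255,-1);m&=k
    cs,_=cv2.findContours(m,cv2.RETR_EXTERNAL,cv2.CHAIN_APPROX_NONE);q=max(cs,key=cv2.contourArea)[:,0]
    P=np.array([wray(c,s,u,v,z)[:2] for u,v in q]).astype(np.float32)
    (x,y),r=cv2.minEnclosingCircle(P);return round(x,4),round(y,4),round(2*r,4)
E
python3 - <<'E'
from h import *
c=dict(np.load("w0.npz"));s=robot.read_state()
print("owide",wobj(c,s,(3,20),.075,(256,188)),"bslim",wobj(c,s,(100,130),.075,(246,67),30),"rest",wray(c,s,373,184,.03))
E
python3 seg.py | grep -E "top (owide|bslim|rest|flask|otray|btray)"
```

```text
owide (0.4627, -0.2929, 0.0471) bslim (0.4512, -0.166, 0.0334) rest [ 0.6132066  -0.29909198  0.03      ]
top bslim ctr [ 0.446 -0.16   0.078] ztop 0.081 mean [ 0.4534 -0.1592  0.0769] rect c 453.5 -160.0 wh 27.4 28.7 ang 87.8 54
top owide ctr [ 0.34  -0.163  0.705] ztop 0.739 mean [ 0.3123 -0.1615  0.7358] rect c 312.4 -161.1 wh 13.5 41.8 ang 1.6 104
top flask ctr [0.439 0.02  0.106] ztop 0.110 mean [0.4405 0.0215 0.1063] rect c 440.9 21.8 wh 24.6 23.4 ang 0.8 43
top btray ctr [0.598 0.291 0.007] ztop 0.031 mean [0.6016 0.2952 0.0267] rect c 600.7 290.8 wh 141.8 72.9 ang 73.9 134
top otray ctr [ 0.608 -0.003  0.009] ztop 0.032 mean [ 0.6098 -0.0082  0.0269] rect c 609.0 -4.4 wh 73.8 139.7 ang 3.3 106
top rest ctr [ 0.625 -0.302  0.003] ztop 0.034 mean [ 0.6207 -0.2797  0.0302] rect c 617.3 -282.4 wh 64.7 84.3 ang 88.1 96
```

```bash
python3 -m inch '[[-0.05,0,0.9,0,0,0,1],[0,0,0.9,0,0,0,1],[0,0,0.9,0,0,0,1],[0,0,0.9,0,0,0,1],[0,0,0.9,0,0,0,1]]' >/dev/null
python3 -m inch '[[0,0,0.9,0,0,0,1],[0,0,0.9,0,0,0,1],[0,0,0.7,0,0,0,1],[0,0,0.3,0,0,0,1],[0,0,0,0,0,0,1]]'
python3 -m inch '[[0,0,0,0,0,0,-1],[0,0,0,0,0,0,-1],[0,0,0,0,0,0,-1],[0,0,0,0,0,0,-1],[0,0,0,0,0,0,-1]]' 15
python3 -m inch '[[0,0,0,0,0,0,-1],[0,0,0,0,0,0,-1],[0,0,0,0,0,0,-1],[0,0,0,0,0,0,-1]]' 15
python3 -m inch '[[0,0,-0.2,0,0,0,-1],[0,0,-0.5,0,0,0,-1],[0,0,-0.9,0,0,0,-1],[0,0,0,0,0,0,-1],[0,0,0,0,0,0,-1]]'
```

```text
clock: 4.03
tool_pos: [0.4628, -0.2902, 0.0349]
tool_rot: [-0.001, 0.706, 0.708, -0.0]
ft_force: [-0.7, 0.5, 0.7]
opening: 0.0922
finger_force: 0.0
clock: 4.45
tool_pos: [0.4647, -0.2902, 0.0368]
tool_rot: [0.0, 0.706, 0.709, 0.0]
ft_force: [-0.5, -0.2, -0.0]
opening: 0.0608
finger_force: 0.0
clock: 4.78
tool_pos: [0.4644, -0.29, 0.0363]
tool_rot: [0.0, 0.706, 0.709, -0.0]
ft_force: [-1.5, 0.5, 2.0]
opening: 0.0428
finger_force: 15.0
clock: 5.2
tool_pos: [0.4652, -0.2906, 0.0693]
tool_rot: [0.001, 0.706, 0.709, 0.0]
ft_force: [-1.0, 0.8, -0.8]
opening: 0.0427
finger_force: 15.0
```

```bash
python3 -m inch '[[0.963,0.557,-0.9,0,0,0,-1],[0.963,0.557,-0.9,0,0,0,-1],[0.963,0.557,-0.9,0,0,0,-1],[0.963,0.557,-0.9,0,0,0,-1],[0.963,0.557,0,0,0,0,-1]]' >/dev/null
python3 -m inch '[[0.963,0.557,0,0,0,0,-1],[0.963,0.557,0,0,0,0,-1],[0.963,0.557,0,0,0,0,-1],[0.963,0.557,0,0,0,0,-1],[0.963,0.557,0,0,0,0,-1]]' >/dev/null
python3 -m inch '[[0.963,0.557,0,0,0,0,-1],[0.963,0.557,0,0,0,0,-1],[0.963,0.557,0,0,0,0,-1],[0,0,0,0,0,0,-1],[0,0,0,0,0,0,-1]]'
python3 - <<'E'
from h import *
s=robot.read_state();c=read_camera("wrist");np.savez("w1.npz",**{k:np.array(v) for k,v in c.items()})
np.savez("s1.npz",**{k:np.array(v) for k,v in s.items()})
cv2.imwrite("pics/w1.png",c["pixels"]);print(s["tool_pos"],s["finger_force"])
E
```

```text
clock: 6.45
tool_pos: [0.6079, -0.0383, 0.1392]
tool_rot: [-0.0, 0.705, 0.709, -0.0]
ft_force: [-0.7, -0.5, -0.8]
opening: 0.0427
finger_force: 15.0
[ 0.60794619 -0.038251    0.13920414] 14.995442528743297
```

View pics/w1.png

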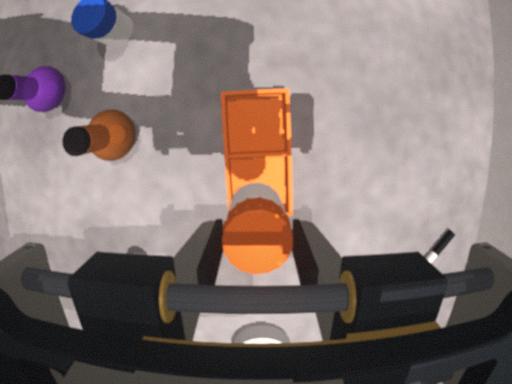

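The wrist view shows the held vial over the near bay. The tray's far corners are at (222,93) and (290,89), and the divider runs from (226,156) to (291,153). I'll check the tray's pose from these.

```bash
python3 - <<'E'
from h import *
c=dict(np.load("w1.npz"));s=dict(np.load("s1.npz"))
for p in [(222,93),(290,89),(226,156),(291,153)]: print(p,wray(c,s,*p,.025).round(4))
E
python3 -m inch '[[0,0,0.9,0,0,0,-1],[0,0,0.9,0,0,0,-1],[0,0,0.9,0,0,0,-1],[0,0,0.9,0,0,0,-1],[0,0,0.6,0,0,0,-1]]' 
python3 -m inch '[[0,0,0.2,0,0,0,-1],[0,0,0.1,0,0,0,-1],[0,0,0,0,0,0,-1],[0,0,0,0,0,0,-1]]'
```

```text
(222, 93) [0.5702 0.058  0.025 ]
(290, 89) [0.6418 0.0627 0.025 ]
(226, 156) [ 0.5741 -0.0098  0.025 ]
(291, 153) [ 0.644 -0.006  0.025]
clock: 6.92
tool_pos: [0.6066, -0.0401, 0.0543]
tool_rot: [-0.001, 0.706, 0.708, -0.001]
ft_force: [-0.7, -0.4, -0.6]
opening: 0.0427
finger_force: 15.0
clock: 7.25
tool_pos: [0.6087, -0.0393, 0.051]
tool_rot: [0.0, 0.706, 0.708, 0.0]
ft_force: [1.2, 0.4, -1.2]
opening: 0.043
finger_force: 15.0
```

```bash
python3 -m inch '[[-0.1,0,0.25,0,0,0,-1],[0,0,0.15,0,0,0,-1],[0,0,0.1,0,0,0,-1],[0,0,0,0,0,0,-1],[0,0,0,0,0,0,-1]]' 
python3 -m inch '[[0,0,0.05,0,0,0,-1],[0,0,0,0,0,0,-1],[0,0,0,0,0,0,-1]]'
```

```text
clock: 7.67
tool_pos: [0.6082, -0.0411, 0.0403]
tool_rot: [0.0, 0.706, 0.709, 0.0]
ft_force: [-0.5, 0.2, 0.6]
opening: 0.0432
finger_force: 15.0
clock: 7.92
tool_pos: [0.6083, -0.0411, 0.0401]
tool_rot: [0.0, 0.706, 0.709, 0.0]
ft_force: [-2.7, 0.8, 8.7]
opening: 0.0428
finger_force: 15.0
```

```bash
python3 -m inch '[[0,0,0,0,0,0,1],[0,0,0,0,0,0,1],[0,0,0,0,0,0,1],[0,0,0,0,0,0,1],[0,0,0,0,0,0,1]]'
python3 -m inch '[[0,0,-0.3,0,0,0,1],[0,0,-0.9,0,0,0,1],[0,0,-0.9,0,0,0,1],[0,0,-0.9,0,0,0,1],[0,0,-0.9,0,0,0,1]]' >/dev/null
python3 -m inch '[[0,0,-0.9,0,0,0,1],[-0.75,-0.97,-0.6,0,0,0,1],[-0.75,-0.97,0,0,0,0,1],[-0.75,-0.97,0,0,0,0,1],[-0.75,-0.97,0,0,0,0,1]]' >/dev/null
python3 -m inch '[[-0.75,-0.97,0,0,0,0,1],[-0.75,-0.97,0,0,0,0,1],[-0.75,-0.97,0,0,0,0,1],[-0.75,-0.97,0,0,0,0,1],[0,0,0,0,0,0,1]]' >/dev/null
python3 -m inch '[[0,0,0,0,0,0,1],[0,0,0,0,0,0,1]]'
python3 - <<'E'
from h import *
s=robot.read_state();c=read_camera("wrist")
print(s["tool_pos"],"bslim",wobj(c,s,(100,130),.075,(256,190),60))
c=read_camera("scene");P=cloud(c);np.savez("scene.npz",**{k:np.array(v) for k,v in c.items()})
E
python3 seg.py | grep -E "scene (bslim|otray|owide|flask)"
```

```text
clock: 8.33
tool_pos: [0.6081, -0.0411, 0.039]
tool_rot: [-0.0, 0.706, 0.709, -0.0]
ft_force: [-0.6, 0.2, -0.5]
opening: 0.0743
finger_force: 0.0
clock: 9.75
tool_pos: [0.4542, -0.1617, 0.1477]
tool_rot: [0.0, 0.706, 0.708, 0.0]
ft_force: [-0.3, 0.5, -0.2]
opening: 0.0917
finger_force: 0.0
[ 0.45417024 -0.16171193  0.14768876] bslim (0.4522, -0.1607, 0.0345)
scene bslim ctr [ 0.465 -0.156  0.077] ztop 0.078 mean [ 0.4547 -0.1606  0.0756] rect c 452.2 -162.1 wh 30.0 30.3 ang 31.2 62Traceback (most recent call last):
  File "seg.py", line 14, in <module>
    zt=np.percentile(q[:,2],97)
    return _quantile_unchecked(
        a, q, axis, out, overwrite_input, method, keepdims, weights)
    return _ureduce(a,
                    func=_quantile_ureduce_func,
    ...<5 lines>...
                    overwrite_input=overwrite_input,
                    method=method)
    r = func(a, **kwargs)
    result = _quantile(arr,
                       quantiles=q,
    ...<2 lines>...
                       out=out,
                       weights=wgt)
    slices_having_nans = np.isnan(arr[-1, ...])
                                  ~~~^^^^^^^^^
IndexError: index -1 is out of bounds for axis 0 with size 0
```

```bash
python3 -m inch '[[0,-0.08,0.9,0,0,0,1],[0,0,0.9,0,0,0,1],[0,0,0.9,0,0,0,1],[0,0,0.9,0,0,0,1],[0,0,0.9,0,0,0,1]]' >/dev/null
python3 -m inch '[[0,0,0.7,0,0,0,1],[0,0,0.35,0,0,0,1],[0,0,0,0,0,0,1],[0,0,0,0,0,0,-1],[0,0,0,0,0,0,-1]]' 12
python3 -m inch '[[0,0,0,0,0,0,-1],[0,0,0,0,0,0,-1],[0,0,0,0,0,0,-1],[0,0,0,0,0,0,-1],[0,0,0,0,0,0,-1]]'
python3 -m inch '[[0,0,0,0,0,0,-1],[0,0,0,0,0,0,-1],[0,0,0,0,0,0,-1],[0,0,0,0,0,0,-1],[0,0,0,0,0,0,-1]]'
python3 -m inch '[[0,0,-0.3,0,0,0,-1],[0,0,-0.9,0,0,0,-1],[0,0,-0.9,0,0,0,-1],[0,0,-0.9,0,0,0,-1],[0,0,-0.9,0,0,0,-1]]'
```

```text
clock: 10.68
tool_pos: [0.4527, -0.1617, 0.0369]
tool_rot: [0.0, 0.706, 0.709, 0.0]
ft_force: [-1.1, -0.6, 0.3]
opening: 0.0805
finger_force: 0.0
clock: 11.1
tool_pos: [0.452, -0.1618, 0.0364]
tool_rot: [0.0, 0.706, 0.708, 0.0]
ft_force: [0.5, 0.7, 0.3]
opening: 0.0474
finger_force: 0.0
clock: 11.52
tool_pos: [0.4519, -0.1617, 0.0362]
tool_rot: [0.0, 0.706, 0.709, 0.0]
ft_force: [0.0, -0.5, 1.1]
opening: 0.031
finger_force: 12.0
clock: 11.93
tool_pos: [0.4516, -0.1616, 0.1153]
tool_rot: [-0.0, 0.706, 0.709, -0.0]
ft_force: [1.1, 0.5, -0.5]
opening: 0.0307
finger_force: 12.0
```

```bash
python3 -m inch '[[0.966,0.316,-0.75,0,0,0,-1],[0.966,0.316,-0.75,0,0,0,-1],[0.966,0.316,-0.6,0,0,0,-1],[0.966,0.316,0,0,0,0,-1],[0.966,0.316,0,0,0,0,-1]]' >/dev/null
python3 -m inch '[[0.966,0.316,0,0,0,0,-1],[0.966,0.316,0,0,0,0,-1],[0.966,0.316,0,0,0,0,-1],[0.966,0.316,0,0,0,0,-1],[0.966,0.316,0,0,0,0,-1]]' >/dev/null
python3 -m inch '[[0.966,0.316,0,0,0,0,-1],[0.966,0.316,0,0,0,0,-1],[0.966,0.316,0,0,0,0,-1],[0.966,0.316,0,0,0,0,-1],[0.966,0.316,0,0,0,0,-1]]' >/dev/null
python3 -m inch '[[0.966,0.316,0,0,0,0,-1],[0.966,0.316,0,0,0,0,-1],[0.966,0.316,0,0,0,0,-1],[0.966,0.316,0,0,0,0,-1],[0.966,0.316,0,0,0,0,-1]]' >/dev/null
python3 -m inch '[[0.966,0.316,0,0,0,0,-1],[0.966,0.316,0,0,0,0,-1],[0.966,0.316,0,0,0,0,-1],[0.966,0.316,0,0,0,0,-1],[0.966,0.316,0,0,0,0,-1]]' >/dev/null
python3 -m inch '[[0,0,0,0,0,0,-1],[0,0,0,0,0,0,-1],[0,0,0,0,0,0,-1]]'
python3 - <<'E'
from h import *
c=read_camera("top");np.savez("top.npz",**{k:np.array(v) for k,v in c.items()})
P=cloud(c);n=0
# vial in the tray
m=(abs(P[...,0]-.609)<.035)&(abs(P[...,1]+.042)<.04)&(P[...,2]>.06)&(P[...,2]<.1);print("owide top",P[m].mean(0),m.sum())
s=robot.read_state();w=read_camera("wrist");np.savez("w2.npz",**{k:np.array(v) for k,v in w.items()})
np.savez("s2.npz",**{k:np.array(v) for k,v in s.items()});cv2.imwrite("pics/w2.png",w["pixels"])
E
```

```text
clock: 14.27
tool_pos: [0.6074, 0.3213, 0.1561]
tool_rot: [-0.0, 0.706, 0.709, -0.0]
ft_force: [-0.7, -0.7, -0.2]
opening: 0.031
finger_force: 12.0
owide top [ 0.60626794 -0.04105573  0.07793117] 137
```

View pics/w2.png

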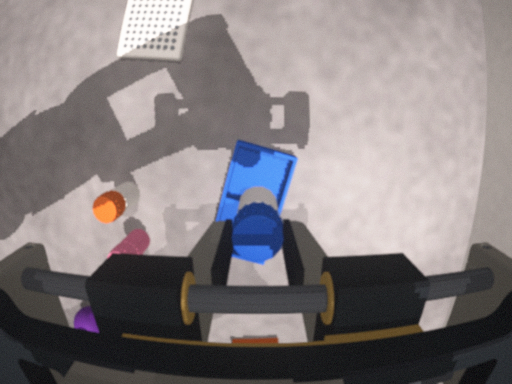

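The wrist view shows the held blue vial above the tray, with the tray's far corners at (238,140) and (297,156). The orange-wide vial top is where I left it, at 0.078 height.

```bash
python3 - <<'E'
from h import *
c=dict(np.load("w2.npz"));s=dict(np.load("s2.npz"))
for p in [(238,140),(297,156)]: print(p,wray(c,s,*p,.025).round(4))
E
```

```text
(238, 140) [0.5857 0.3654 0.025 ]
(297, 156) [0.6526 0.3477 0.025 ]
```

```bash
python3 -m inch '[[0,0.1,0.9,0,0,0,-1],[0,0,0.9,0,0,0,-1],[0,0,0.9,0,0,0,-1],[0,0,0.9,0,0,0,-1],[0,0,0.8,0,0,0,-1]]' >/dev/null
python3 -m inch '[[0,0,0.6,0,0,0,-1],[0,0,0.3,0,0,0,-1],[0,0,0.15,0,0,0,-1],[0,0,0.1,0,0,0,-1],[0,0,0,0,0,0,-1]]'
python3 -m inch '[[0,0,0,0,0,0,-1],[0,0,0,0,0,0,-1]]'
```

```text
clock: 15.2
tool_pos: [0.6102, 0.322, 0.0456]
tool_rot: [0.0, 0.706, 0.708, 0.0]
ft_force: [0.2, 0.0, -1.9]
opening: 0.0309
finger_force: 12.0
clock: 15.37
tool_pos: [0.6104, 0.3222, 0.0461]
tool_rot: [0.0, 0.706, 0.709, 0.001]
ft_force: [0.1, -0.5, -1.9]
opening: 0.0306
finger_force: 12.0
```

```bash
python3 -m inch '[[0,0,0.15,0,0,0,-1],[0,0,0.1,0,0,0,-1],[0,0,0.05,0,0,0,-1],[0,0,0,0,0,0,-1],[0,0,0,0,0,0,-1]]'
python3 -m inch '[[0,0,0,0,0,0,1],[0,0,0,0,0,0,1],[0,0,0,0,0,0,1],[0,0,0,0,0,0,1],[0,0,0,0,0,0,1]]'
python3 -m inch '[[0,0,-0.3,0,0,0,1],[0,0,-0.9,0,0,0,1],[0,0,-0.9,0,0,0,1],[0,0,-0.9,0,0,0,1],[0,0,-0.9,0,0,0,1]]' >/dev/null
python3 -m inch '[[0,0,-0.9,0,0,0,1],[-0.945,-0.972,-0.7,0,0,0,1],[-0.945,-0.972,0,0,0,0,1],[-0.945,-0.972,0,0,0,0,1],[-0.945,-0.972,0,0,0,0,1]]' >/dev/null
python3 -m inch '[[-0.945,-0.972,0,0,0,0,1],[-0.945,-0.972,0,0,0,0,1],[-0.945,-0.972,0,0,0,0,1],[-0.945,-0.972,0,0,0,0,1],[-0.945,-0.972,0,0,0,0,1]]' >/dev/null
python3 -m inch '[[0,0,0,0,0,0,1],[0,0,0,0,0,0,1],[0,0,0,0,0,0,1]]'
python3 - <<'E'
from h import *
s=robot.read_state();c=read_camera("wrist")
print(s["tool_pos"],"bwide",wobj(c,s,(100,130),.075,(256,190),60),"oslim",wobj(c,s,(3,20),.075,(256,60),60))
cv2.imwrite("pics/w3.png",c["pixels"])
E
```

```text
clock: 15.78
tool_pos: [0.6105, 0.3222, 0.0401]
tool_rot: [0.0, 0.706, 0.709, 0.001]
ft_force: [-0.5, -1.3, 5.8]
opening: 0.0309
finger_force: 12.0
clock: 16.2
tool_pos: [0.6098, 0.3219, 0.0389]
tool_rot: [-0.0, 0.706, 0.709, -0.0]
ft_force: [0.5, 0.2, -0.3]
opening: 0.0622
finger_force: 0.0
clock: 17.7
tool_pos: [0.4367, 0.1516, 0.1499]
tool_rot: [0.0, 0.706, 0.708, 0.001]
ft_force: [-0.3, 0.9, -0.3]
opening: 0.0919
finger_force: 0.0
[0.43672771 0.1516471  0.14989894] bwide (0.4341, 0.1519, 0.0463) oslim (0.4376, 0.2948, 0.036)
```

View pics/w3.png

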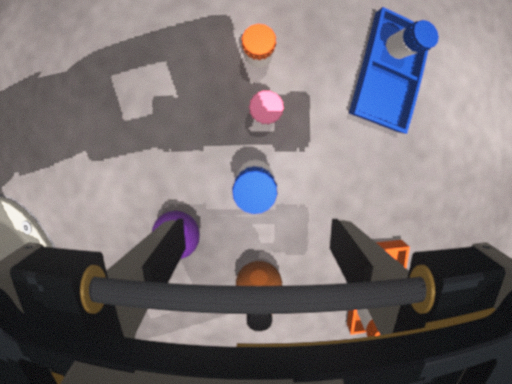

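The wrist view shows the blue wide cap centred at (255,190), pink at (266,106) and blue_slim upright in its bay. The fingers are clear of purple and the flask.

```bash
python3 -m inch '[[0,-0.1,0.9,0,0,0,1],[0,0,0.9,0,0,0,1],[0,0,0.9,0,0,0,1],[0,0,0.9,0,0,0,1],[0,0,0.9,0,0,0,1]]' >/dev/null
python3 -m inch '[[0,0,0.8,0,0,0,1],[0,0,0.35,0,0,0,1],[0,0,0,0,0,0,1],[0,0,0,0,0,0,-1],[0,0,0,0,0,0,-1]]' 15
python3 -m inch '[[0,0,0,0,0,0,-1],[0,0,0,0,0,0,-1],[0,0,0,0,0,0,-1],[0,0,0,0,0,0,-1],[0,0,0,0,0,0,-1]]'
python3 -m inch '[[0,0,0,0,0,0,-1],[0,0,0,0,0,0,-1],[0,0,0,0,0,0,-1]]'
python3 -m inch '[[0,0,-0.3,0,0,0,-1],[0,0,-0.9,0,0,0,-1],[0,0,-0.9,0,0,0,-1],[0,0,-0.9,0,0,0,-1],[0,0,-0.9,0,0,0,-1]]'
```

```text
clock: 18.58
tool_pos: [0.4345, 0.1516, 0.0368]
tool_rot: [0.0, 0.706, 0.709, 0.0]
ft_force: [0.3, 0.1, -0.5]
opening: 0.0805
finger_force: 0.0
clock: 19.0
tool_pos: [0.4338, 0.1511, 0.0365]
tool_rot: [0.0, 0.706, 0.708, 0.0]
ft_force: [0.1, -0.1, 0.4]
opening: 0.0474
finger_force: 0.0
clock: 19.25
tool_pos: [0.4339, 0.1512, 0.0363]
tool_rot: [0.0, 0.706, 0.709, 0.0]
ft_force: [-0.5, 0.2, 2.4]
opening: 0.0427
finger_force: 15.0
clock: 19.67
tool_pos: [0.4332, 0.151, 0.1151]
tool_rot: [-0.0, 0.706, 0.708, -0.0]
ft_force: [0.2, 0.6, -1.0]
opening: 0.0427
finger_force: 15.0
```

```bash
python3 -m inch '[[0,0,-0.9,0,0,0,-1],[0.662,0.985,-0.3,0,0,0,-1],[0.662,0.985,0,0,0,0,-1],[0.662,0.985,0,0,0,0,-1],[0.662,0.985,0,0,0,0,-1]]' >/dev/null
python3 -m inch '[[0.662,0.985,0,0,0,0,-1],[0.662,0.985,0,0,0,0,-1],[0.662,0.985,0,0,0,0,-1],[0.662,0.985,0,0,0,0,-1],[0,0,0,0,0,0,-1]]' >/dev/null
python3 -m inch '[[0,0,0,0,0,0,-1],[0,0,0.9,0,0,0,-1],[0,0,0.9,0,0,0,-1],[0,0,0.9,0,0,0,-1],[0,0,0.9,0,0,0,-1]]'
python3 -m inch '[[0,0,0.3,0,0,0,-1],[0,0,0.2,0,0,0,-1],[0,0,0,0,0,0,-1],[0,0,0,0,0,0,-1]]'
```

```text
clock: 20.92
tool_pos: [0.5895, 0.2568, 0.0657]
tool_rot: [-0.0, 0.706, 0.708, -0.0]
ft_force: [-0.0, 0.6, -0.5]
opening: 0.0428
finger_force: 15.0
clock: 21.25
tool_pos: [0.591, 0.2577, 0.0571]
tool_rot: [0.0, 0.706, 0.708, 0.0]
ft_force: [-0.4, 0.5, -0.4]
opening: 0.043
finger_force: 15.0
```

```bash
python3 -m inch '[[0,0,0.4,0,0,0,-1],[0,0,0.25,0,0,0,-1],[0,0,0.15,0,0,0,-1],[0,0,0.05,0,0,0,-1],[0,0,0,0,0,0,-1]]'
python3 -m inch '[[0,0,0,0,0,0,-1],[0,0,0,0,0,0,-1]]'
```

```text
clock: 21.67
tool_pos: [0.5911, 0.2578, 0.04]
tool_rot: [0.0, 0.706, 0.709, 0.0]
ft_force: [-2.4, -2.0, 6.4]
opening: 0.0428
finger_force: 15.0
clock: 21.83
tool_pos: [0.5912, 0.2578, 0.04]
tool_rot: [0.0, 0.706, 0.709, 0.0]
ft_force: [-2.2, -1.0, 7.5]
opening: 0.0432
finger_force: 15.0
```

```bash
python3 -m inch '[[0,0,0,0,0,0,1],[0,0,0,0,0,0,1],[0,0,0,0,0,0,1],[0,0,0,0,0,0,1],[0,0,0,0,0,0,1]]' >/dev/null
python3 -m inch '[[0,0,-0.3,0,0,0,1],[0,0,-0.9,0,0,0,1],[0,0,-0.9,0,0,0,1],[0,0,-0.9,0,0,0,1],[0,0,-0.9,0,0,0,1]]' >/dev/null
python3 -m inch '[[0,0,-0.9,0,0,0,1],[0.247,-0.953,-0.7,0,0,0,1],[0.247,-0.953,0,0,0,0,1],[0.247,-0.953,0,0,0,0,1],[0.247,-0.953,0,0,0,0,1]]' >/dev/null
python3 -m inch '[[0.247,-0.953,0,0,0,0,1],[0.247,-0.953,0,0,0,0,1],[0.247,-0.953,0,0,0,0,1],[0.247,-0.953,0,0,0,0,1],[0,0,0,0,0,0,1]]' >/dev/null
python3 -m inch '[[0,0,0,0,0,0,1],[0,0,0,0,0,0,1]]'
python3 - <<'E'
from h import *
s=robot.read_state();c=read_camera("wrist")
print(s["tool_pos"],"oslim",wobj(c,s,(3,20),.075,(256,190),60))
cv2.imwrite("pics/w4.png",c["pixels"])
E
```

```text
clock: 23.67
tool_pos: [0.4391, 0.2968, 0.1497]
tool_rot: [0.0, 0.706, 0.709, 0.001]
ft_force: [-0.5, 0.3, -0.4]
opening: 0.0916
finger_force: 0.0
[0.43914866 0.2968076  0.14972477] oslim (0.4381, 0.2993, 0.0363)
```

View pics/w4.png

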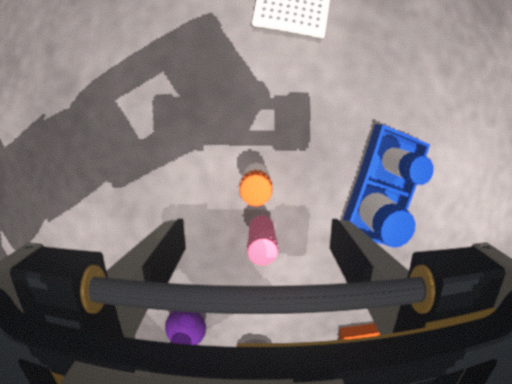

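The wrist view shows both blue vials upright in their bays, the orange slim cap at (256,188) and pink at (262,250), clear of the fingers.

```bash
python3 -m inch '[[0.06,0,0.9,0,0,0,1],[0,0,0.9,0,0,0,1],[0,0,0.9,0,0,0,1],[0,0,0.9,0,0,0,1],[0,0,0.9,0,0,0,1]]' >/dev/null
python3 -m inch '[[0,0,0.8,0,0,0,1],[0,0,0.35,0,0,0,1],[0,0,0,0,0,0,1],[0,0,0,0,0,0,-1],[0,0,0,0,0,0,-1]]' 12
python3 -m inch '[[0,0,0,0,0,0,-1],[0,0,0,0,0,0,-1],[0,0,0,0,0,0,-1],[0,0,0,0,0,0,-1],[0,0,0,0,0,0,-1]]' >/dev/null
python3 -m inch '[[0,0,0,0,0,0,-1],[0,0,0,0,0,0,-1],[0,0,0,0,0,0,-1],[0,0,0,0,0,0,-1],[0,0,0,0,0,0,-1]]'
python3 -m inch '[[0,0,-0.3,0,0,0,-1],[0,0,-0.9,0,0,0,-1],[0,0,-0.9,0,0,0,-1],[0,0,-0.9,0,0,0,-1],[0,0,-0.9,0,0,0,-1]]'
```

```text
clock: 24.55
tool_pos: [0.4391, 0.2981, 0.037]
tool_rot: [0.0, 0.706, 0.708, 0.001]
ft_force: [-0.2, 0.8, -0.1]
opening: 0.0809
finger_force: 0.0
clock: 25.38
tool_pos: [0.4382, 0.2978, 0.0362]
tool_rot: [-0.0, 0.706, 0.709, -0.0]
ft_force: [0.2, 0.2, 1.0]
opening: 0.0308
finger_force: 12.0
clock: 25.8
tool_pos: [0.438, 0.2977, 0.1153]
tool_rot: [-0.0, 0.706, 0.709, -0.0]
ft_force: [0.3, 0.2, -1.8]
opening: 0.0311
finger_force: 12.0
```

```bash
python3 -m inch '[[0,0,-0.9,0,0,0,-1],[-0.97,0.607,-0.7,0,0,0,-1],[-0.97,0.607,0,0,0,0,-1],[-0.97,0.607,0,0,0,0,-1],[-0.97,0.607,0,0,0,0,-1]]' >/dev/null
python3 -m inch '[[-0.97,0.607,0,0,0,0,-1],[-0.97,0.607,0,0,0,0,-1],[-0.97,0.607,0,0,0,0,-1],[-0.97,0.607,0,0,0,0,-1],[-0.97,0.607,0,0,0,0,-1]]' >/dev/null
python3 -m inch '[[-0.97,0.607,0,0,0,0,-1],[-0.97,0.607,0,0,0,0,-1],[-0.97,0.607,0,0,0,0,-1],[-0.97,0.607,0,0,0,0,-1],[-0.97,0.607,0,0,0,0,-1]]' >/dev/null
python3 -m inch '[[0,0,0,0,0,0,-1],[0,0,0,0,0,0,-1],[0,0,0.9,0,0,0,-1],[0,0,0.9,0,0,0,-1],[0,0,0.9,0,0,0,-1]]' >/dev/null
python3 -m inch '[[0,0,0.9,0,0,0,-1],[0,0,0.5,0,0,0,-1],[0,0,0.3,0,0,0,-1],[0,0,0,0,0,0,-1],[0,0,0,0,0,0,-1]]'
```

```text
clock: 27.88
tool_pos: [0.6093, 0.0272, 0.0586]
tool_rot: [0.0, 0.706, 0.709, 0.0]
ft_force: [0.3, -0.0, -0.4]
opening: 0.0309
finger_force: 12.0
```

```bash
python3 -m inch '[[0,0,0.4,0,0,0,-1],[0,0,0.3,0,0,0,-1],[0,0,0.15,0,0,0,-1],[0,0,0.08,0,0,0,-1],[0,0,0,0,0,0,-1]]' >/dev/null
python3 -m inch '[[0,0,0,0,0,0,-1],[0,0,0,0,0,0,-1]]'
```

```text
clock: 28.47
tool_pos: [0.6095, 0.0268, 0.0401]
tool_rot: [0.0, 0.706, 0.708, 0.0]
ft_force: [-1.6, -0.8, 5.5]
opening: 0.0308
finger_force: 12.0
```

```bash
python3 -m inch '[[0,0,0,0,0,0,1],[0,0,0,0,0,0,1],[0,0,0,0,0,0,1],[0,0,0,0,0,0,1],[0,0,0,0,0,0,1]]' >/dev/null
python3 -m inch '[[0,0,-0.3,0,0,0,1],[0,0,-0.9,0,0,0,1],[0,0,-0.9,0,0,0,1],[0,0,-0.9,0,0,0,1],[0,0,-0.9,0,0,0,1]]' >/dev/null
python3 -m inch '[[0,0,-0.9,0,0,0,1],[0,0,-0.9,0,0,0,1],[-0.04,-0.94,-0.9,0,0,0,1],[-0.04,-0.94,0,0,0,0,1],[-0.04,-0.94,0,0,0,0,1]]' >/dev/null
python3 -m inch '[[-0.04,-0.94,0,0,0,0,1],[-0.04,-0.94,0,0,0,0,1],[-0.04,-0.94,0,0,0,0,1],[-0.04,-0.94,0,0,0,0,1],[-0.04,-0.94,0,0,0,0,1]]' >/dev/null
python3 -m inch '[[-0.04,-0.94,0,0,0,0,1],[0,0,0,0,0,0,1],[0,0,0,0,0,0,1]]'
python3 - <<'E'
from h import *
s=robot.read_state();c=read_camera("wrist")
np.savez("w5.npz",**{k:np.array(v) for k,v in c.items()});np.savez("s5.npz",**{k:np.array(v) for k,v in s.items()})
cv2.imwrite("pics/w5.png",c["pixels"])
c=read_camera("scene");P=cloud(c)
for n,x,y in[("flask",.440,.0205),("oslim",.6095,.027),("owide",.608,-.041)]:
    m=(np.hypot(P[...,0]-x,P[...,1]-y)<.03)&(P[...,2]>(.095 if n=="flask" else .068))&(P[...,2]<.13)
    print(n,P[m].mean(0),(P[m].min(0)+P[m].max(0))/2,m.sum())
E
```

```text
clock: 30.38
tool_pos: [0.4401, 0.019, 0.1722]
tool_rot: [0.0, 0.706, 0.709, 0.0]
ft_force: [0.0, -0.1, -0.7]
opening: 0.092
finger_force: 0.0
flask [0.44248797 0.01968242 0.10394723] [0.44053823 0.01922597 0.10214078] 62
oslim [0.6120047  0.02758379 0.0783977 ] [0.60926445 0.02712032 0.07630313] 103
owide [ 0.6111395  -0.04297143  0.07865453] [ 0.60800193 -0.04342487  0.07589772] 177
```

View pics/w5.png

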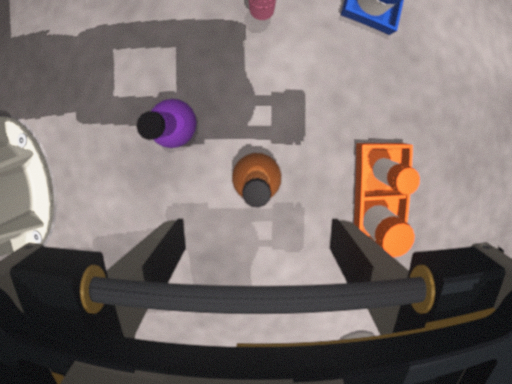

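The wrist view shows the amber flask's stopper centred at (257,191) and both orange vials upright. The scene depth puts the stopper at (0.4405, 0.019), right under the tool.

```bash
python3 -m inch '[[0.03,0,0.9,0,0,0,1],[0,0,0.9,0,0,0,1],[0,0,0.9,0,0,0,1],[0,0,0.9,0,0,0,1],[0,0,0.9,0,0,0,1]]' >/dev/null
python3 -m inch '[[0,0,0.6,0,0,0,1],[0,0,0.3,0,0,0,1],[0,0,0,0,0,0,1],[0,0,0,0,0,0,-1],[0,0,0,0,0,0,-1]]' 15
python3 -m inch '[[0,0,0,0,0,0,-1],[0,0,0,0,0,0,-1],[0,0,0,0,0,0,-1],[0,0,0,0,0,0,-1],[0,0,0,0,0,0,-1]]'
python3 -m inch '[[0,0,0,0,0,0,-1],[0,0,0,0,0,0,-1],[0,0,0,0,0,0,-1],[0,0,0,0,0,0,-1],[0,0,0,0,0,0,-1]]'
python3 -m inch '[[0,0,-0.3,0,0,0,-1],[0,0,-0.9,0,0,0,-1],[0,0,-0.9,0,0,0,-1],[0,0,-0.9,0,0,0,-1],[0,0,-0.9,0,0,0,-1]]'
```

```text
clock: 31.32
tool_pos: [0.441, 0.0196, 0.0642]
tool_rot: [0.0, 0.706, 0.709, 0.0]
ft_force: [0.9, 0.2, -0.2]
opening: 0.0808
finger_force: 0.0
clock: 31.73
tool_pos: [0.4402, 0.0196, 0.0638]
tool_rot: [0.0, 0.706, 0.709, 0.0]
ft_force: [0.8, -0.6, -0.7]
opening: 0.0473
finger_force: 0.0
clock: 32.15
tool_pos: [0.44, 0.0196, 0.0636]
tool_rot: [-0.0, 0.706, 0.709, -0.0]
ft_force: [-0.9, -0.1, 2.0]
opening: 0.0271
finger_force: 15.0
clock: 32.57
tool_pos: [0.4397, 0.0196, 0.1426]
tool_rot: [-0.0, 0.706, 0.709, -0.0]
ft_force: [0.9, -0.6, -2.3]
opening: 0.0268
finger_force: 15.0
```

```bash
python3 -m inch '[[0,0,-0.7,0,0,0,-1],[-0.986,0.551,-0.8,0,0,0,-1],[-0.986,0.551,0,0,0,0,-1],[-0.986,0.551,0,0,0,0,-1],[-0.986,0.551,0,0,0,0,-1]]' >/dev/null
python3 -m inch '[[-0.986,0.551,0,0,0,0,-1],[-0.986,0.551,0,0,0,0,-1],[-0.986,0.551,0,0,0,0,-1],[-0.986,0.551,0,0,0,0,-1],[-0.986,0.551,0,0,0,0,-1]]' >/dev/null
python3 -m inch '[[-0.986,0.551,0,0,0,0,-1],[-0.986,0.551,0,0,0,0,-1],[-0.986,0.551,0,0,0,0,-1],[-0.986,0.551,0,0,0,0,-1],[-0.986,0.551,0,0,0,0,-1]]' >/dev/null
python3 -m inch '[[-0.986,0.551,0,0,0,0,-1],[-0.986,0.551,0,0,0,0,-1],[0,0,0,0,0,0,-1],[0,0,0,0,0,0,-1],[0,0,0,0,0,0,-1]]'
python3 - <<'E'
from h import *
s=robot.read_state();c=read_camera("wrist")
np.savez("w6.npz",**{k:np.array(v) for k,v in c.items()});np.savez("s6.npz",**{k:np.array(v) for k,v in s.items()})
cv2.imwrite("pics/w6.png",c["pixels"])
c=read_camera("scene");cv2.imwrite("pics/s6.png",c["pixels"][150:300,80:280].repeat(3,0).repeat(3,1))
E
```

```text
clock: 34.23
tool_pos: [0.6169, -0.2945, 0.1713]
tool_rot: [-0.001, 0.706, 0.708, -0.0]
ft_force: [0.7, -0.8, -1.9]
opening: 0.027
finger_force: 15.0
```

View pics/w6.png

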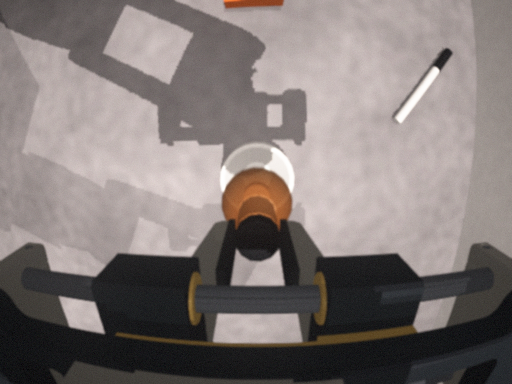

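View pics/s6.png

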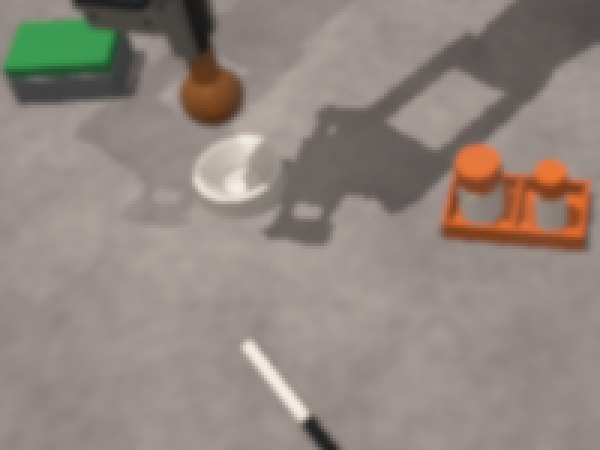

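The wrist view shows the flask held upright over the rest, whose outer rim shows at left (220,178), far (257,141) and right (295,176). The scene crop shows both orange vials upright.

```bash
python3 - <<'E'
from h import *
c=dict(np.load("w6.npz"));s=dict(np.load("s6.npz"))
hsv=cv2.cvtColor(c["pixels"],cv2.COLOR_BGR2HSV)
g=c["pixels"].min(2);m=(g>170).astype(np.uint8)*255;k=np.zeros_like(m);k[130:185,205:310]=1;m*=k
cs,_=cv2.findContours(m,0,cv2.CHAIN_APPROX_NONE);q=max(cs,key=cv2.contourArea)[:,0]
hull=cv2.convexHull(q)[:,0]; hull=hull[hull[:,1]<180]
P=np.array([wray(c,s,u,v,.03)[:2] for u,v in hull])
A=np.c_[2*P,np.ones(len(P))];x=np.linalg.lstsq(A,(P**2).sum(1),rcond=None)[0]
print(len(P),"centre",x[:2],"r",np.sqrt(x[2]+x[0]**2+x[1]**2))
for p in[(220,178),(257,141),(295,176)]:print(wray(c,s,*p,.03))
E
```

```text
4 centre [ 0.70984293 -0.83126462] r 0.5941762518232676
[ 0.572717   -0.29567659  0.03      ]
[ 0.61646494 -0.25183908  0.03      ]
[ 0.66168461 -0.29285899  0.03      ]
```

```bash
python3 -m inch '[[-0.07,0,0.8,0,0,0,-1],[0,0,0.9,0,0,0,-1],[0,0,0.9,0,0,0,-1],[0,0,0.8,0,0,0,-1],[0,0,0.5,0,0,0,-1]]' >/dev/null
python3 -m inch '[[0,0,0.3,0,0,0,-1],[0,0,0.2,0,0,0,-1],[0,0,0.1,0,0,0,-1],[0,0,0,0,0,0,-1],[0,0,0,0,0,0,-1]]'
python3 -m inch '[[0,0,0.15,0,0,0,-1],[0,0,0.1,0,0,0,-1],[0,0,0,0,0,0,-1],[0,0,0,0,0,0,-1]]'
```

```text
clock: 35.17
tool_pos: [0.6181, -0.2968, 0.0824]
tool_rot: [0.001, 0.706, 0.709, 0.0]
ft_force: [0.4, 0.5, -2.0]
opening: 0.027
finger_force: 15.0
clock: 35.5
tool_pos: [0.6175, -0.2966, 0.0765]
tool_rot: [-0.0, 0.706, 0.709, -0.0]
ft_force: [0.6, 0.2, -1.3]
opening: 0.0268
finger_force: 15.0
```

```bash
python3 -m inch '[[0,0,0.1,0,0,0,-1],[0,0,0.05,0,0,0,-1],[0,0,0,0,0,0,-1],[0,0,0,0,0,0,-1]]'
python3 -m inch '[[0,0,0.04,0,0,0,-1],[0,0,0,0,0,0,-1],[0,0,0,0,0,0,-1]]'
```

```text
clock: 35.83
tool_pos: [0.6175, -0.2966, 0.0735]
tool_rot: [-0.0, 0.706, 0.709, -0.0]
ft_force: [-0.3, -0.6, -1.6]
opening: 0.027
finger_force: 15.0
clock: 36.08
tool_pos: [0.6175, -0.2966, 0.0729]
tool_rot: [-0.0, 0.706, 0.709, -0.0]
ft_force: [-1.1, -0.6, 0.6]
opening: 0.027
finger_force: 15.0
```

```bash
python3 -m inch '[[0,0,0.02,0,0,0,-1],[0,0,0,0,0,0,-1],[0,0,0,0,0,0,-1]]' 3
python3 -m inch '[[0,0,0,0,0,0,-0.3],[0,0,0,0,0,0,-0.2],[0,0,0,0,0,0,-0.1],[0,0,0,0,0,0,0.2],[0,0,0,0,0,0,1]]'
python3 -m inch '[[0,0,0,0,0,0,1],[0,0,0,0,0,0,1],[0,0,0,0,0,0,1],[0,0,0,0,0,0,1],[0,0,0,0,0,0,1]]'
python3 -m inch '[[0,0,-0.3,0,0,0,1],[0,0,-0.9,0,0,0,1],[0,0,-0.9,0,0,0,1],[0,0,-0.9,0,0,0,1],[0,0,-0.9,0,0,0,1]]' >/dev/null
python3 -m inch '[[0,0,-0.9,0,0,0,1],[0,0,-0.9,0,0,0,1],[0,-0.9,-0.9,0,0,0,1],[0,-0.9,-0.5,0,0,0,1],[0,-0.9,0,0,0,0,1]]' >/dev/null
python3 -m inch '[[0,-0.9,0,0,0,0,1],[0,-0.9,0,0,0,0,1],[0,-0.9,0,0,0,0,1],[0,-0.9,0,0,0,0,1],[0,-0.9,0,0,0,0,1]]' >/dev/null
python3 -m inch '[[0,-0.9,0,0,0,0,1],[0,-0.9,0,0,0,0,1],[0,0,0,0,0,0,1],[0,0,0,0,0,0,1]]'
python3 - <<'E'
from h import *
for n in("top","scene"):
    c=read_camera(n);P=cloud(c)
    if n=="scene": cv2.imwrite("pics/end.png",cv2.resize(c["pixels"],(800,600)))
    for k,x,y,h in[("flask",.617,-.296,.1),("oslim",.6095,.027,.068),("owide",.608,-.041,.068),("bslim",.610,.322,.068),("bwide",.591,.258,.068)]:
        m=(np.hypot(P[...,0]-x,P[...,1]-y)<.03)&(P[...,2]>h)&(P[...,2]<.14)
        print(n,k,((P[m].min(0)+P[m].max(0))/2).round(4) if m.any() else None,np.median(P[m][:,2]).round(4) if m.any() else None,m.sum())
E
```

```text
clock: 36.33
tool_pos: [0.6179, -0.2967, 0.0726]
tool_rot: [0.0, 0.706, 0.709, 0.0]
ft_force: [-1.7, 0.7, 0.8]
opening: 0.0278
finger_force: 3.0
clock: 36.75
tool_pos: [0.6176, -0.2966, 0.0723]
tool_rot: [-0.0, 0.706, 0.709, 0.0]
ft_force: [0.7, -0.3, 0.3]
opening: 0.0527
finger_force: 0.0
clock: 37.17
tool_pos: [0.6176, -0.2966, 0.0724]
tool_rot: [-0.0, 0.706, 0.709, -0.0]
ft_force: [-0.3, -0.4, -0.1]
opening: 0.086
finger_force: 0.0
clock: 38.75
tool_pos: [0.4375, -0.2976, 0.2151]
tool_rot: [0.001, 0.706, 0.708, 0.0]
ft_force: [0.7, -0.6, 0.0]
opening: 0.0918
finger_force: 0.0
top flask [ 0.6186 -0.2944  0.1106] 0.113 61
top oslim [0.6095 0.0294 0.0779] 0.0788 69
top owide [ 0.608  -0.0419  0.0783] 0.0794 129
top bslim [0.6104 0.3228 0.0789] 0.0796 67
top bwide [0.5929 0.2581 0.0789] 0.0792 130
scene flask [ 0.6183 -0.2961  0.1098] 0.1145 89
scene oslim [0.6091 0.0268 0.0758] 0.0797 101
scene owide [ 0.6075 -0.0434  0.0761] 0.0801 172
scene bslim [0.6123 0.3209 0.0758] 0.0791 117
scene bwide [0.5913 0.2565 0.0761] 0.0797 187
```

View pics/end.png

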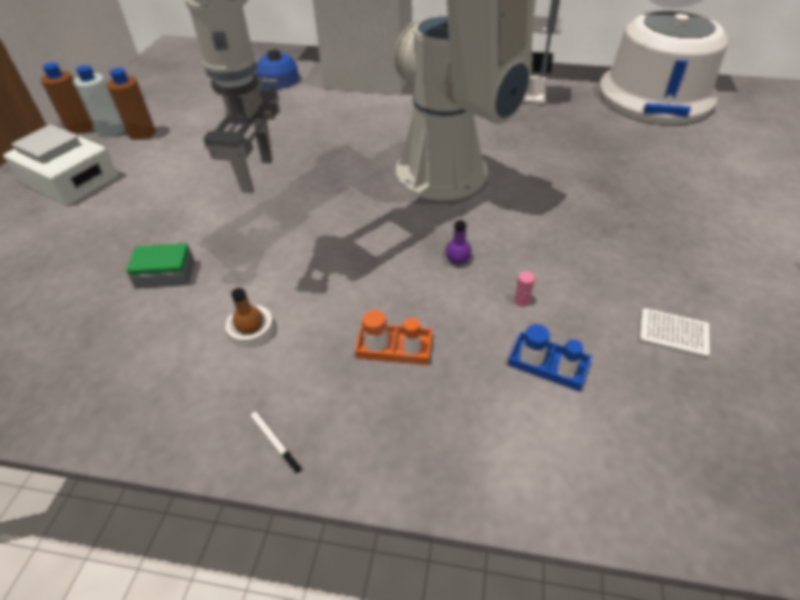

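The end view shows all four vials upright in their trays and the flask in its rest at (247,318). Its top at (0.618,-0.295) lies over the rest's centre at 0.114 height, so it is seated. The tip box and plate have not moved, and the gripper is clear.

```bash
python3 -c "
from station import robot
print(robot.hand_in())"
```

```text
the job is handed in; nothing more can be done
None
```

The job is handed in at about 39 s on the robot's clock: the final camera check showed all four vials upright in the bays of their own colour and the flask seated upright in its rest, with the well plate and tip box not visibly moved; the hand-in returned no verdict.

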